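# Load the cell into the hob igniter's battery box

### The arm

A 6-joint arm with a two-finger parallel gripper is mounted at the origin on a cart in front of the work surface, level with it; the furniture and walls round the work are solid. World frame = base frame: x ahead of the robot, y to its left, z up, the work surface at z = 0. Lengths are in m, angles in rad, forces in N, time in s.
With the tool pointing down it reaches from about 0.35 to 0.775 m from the base axis. Payload 7.3 kg.
Tool frame: the origin (TCP) lies at the very end of the fingers, on their centre line; the grasp point (between the pads) lies 19 mm behind it; z points along the fingers, y is the direction in which the jaws open and shut (so a half turn about z gives the same grasp; the last joint's range is limited). The gripper opens to 92 mm and grips with 3 to 60 N. Pads are 19 mm wide; open, the fingers measure 130 mm over their backs; the gripper's body (75 mm by 190 mm) begins 47 mm behind the grasp point.
Start: joints at [-1.416, 0.342, 1.524, -0, 1.275, -0.146], TCP at [0.156, -0.501, 0.227] pointing down, gripper open.
Joint ranges: [-2.53, 2.53], [-0.77, 2.02], [0.04, 2.7], [-1, 4.14], [0.28, 2.66], [-3.11, 3.11]. Speed limits (rad/s): [2.57, 2.57, 3.14, 3.14, 3.14, 3.14].

### API

Orientations are given as [roll, pitch, yaw] about the fixed x, y, z axes, in that order (R = Rz(yaw) Ry(pitch) Rx(roll)).
In Python, from cell import observe, read_camera, camera_info, hand_in gives the robot as it stands.
- The arm moves only by the tool jog_arm, never from a script. Its argument "rows" is one flat list of numbers, 5 for each row, row after row: the finger opening in mm, from 0 to 91.8, then the shift along the tool's x, y, z in mm, then the turn about the tool's z in degrees. In form: [gripper, tx, ty, tz, roll, gripper, tx, ty, tz, roll, ...]. A call has 1 to 20 rows; each row shifts and turns the commanded pose from where the row before left it, along the tool's axes as they then stand; what a row does not reach is not made up. A row lasts 1/10 s, in which the tool goes at most 50 mm and 8.59 degrees, less where a joint would pass 70% of its speed; a pose out of reach is approached as far as the arm can. A call with a gripper value outside its range is refused whole. The fingers move at their own pace and stop on an object; "grip_force" is the grip in N (left out, the last holds). Time passes only in rows, so rows that do not move let the fingers close. It gives the time, the measured TCP pose, the force and the opening at its end, in the units of the state.
- observe(): the state, without advancing time (a new reading comes with each control period).
- read_camera(name): name is "side" or "top" or "wrist"; returns (picture, depth): 400x640x3 uint8, red, green, blue; 400x640 float32, m along the optical axis (not along the pixel's ray), 0 where there is no reading.
- camera_info(name): a dict with "fx", "fy", "cx", "cy" (pixels), "distortion" ([k1, k2, p1, p2, k3] as OpenCV has them; the pictures are not rectified), "extrinsics" (4x4, takes a point from camera to world coordinates); the wrist camera has in their place "tool_from_camera" (4x4, takes a point from camera to tool coordinates, whose origin is the TCP and whose axes are the flange's). Camera axes: x right, y up, looking along -z (the intrinsics and any distortion apply to the point x, -y, -z); pixel columns grow to the right and rows downward; lengths in m; the calibration is good to about 2 mm. A picture is of the moment at which its call begins: read the wrist's pose just before it. camera_info takes no time and is no camera call.
- hand_in(): hands the job in, once; it reports no verdict.
The state is a dict: "time": time; "qpos": joint angles; "qvel": joint speeds; "joint_efforts": joint torques, N m; "tool_pos": TCP position; "tool_rot": TCP orientation; "contact_force": force on the tool from outside, world axes, zero at the start; "torque": the same for the moment, N m; "opening": finger opening in m.
Only numpy, scipy, OpenCV 4.12 (cv2) and the standard library are available. Lean on these libraries where they do the work, as an engineer would, in place of code of your own. Each camera call takes 0.05 s, during which the arm holds its last target. There are 200 camera calls.

### The job

Take the larger of the two cells from the wooden caddy and load it into the hob igniter's open battery box: press its flat end against the spring-loaded end plate just hard enough for the button end to clear the retaining lip, bring it down past the lip, and let it seat fully home under the lip with its button on the fixed contact. Never force it down onto the lip or drive the spring towards its stop, leave the small cell in the caddy, and do not disturb the other things.

Things in the scene. Friction and masses are not known exactly. Their poses are not given: they have to be found in the camera images.
- big_cell_mid (a point): the larger cell: dark lying cylinder 34 mm across, 61.5 mm long over all, 0.14 kg. Point on its axis, half-way along its whole length. x runs along the axis towards the button end (steel button 10 mm across, standing out 2 mm, included in the length); the other end is flat. It lies level in one of the caddy's cradles, centre 22 mm above the worktop
- big_cell_button (a point): the end of the larger cell's button, on its axis, 30.75 mm from big_cell_mid
- big_cell: the larger cell; origin 17 mm below big_cell_mid along its own z (the cell may roll: prefer big_cell_mid)
- small_cell_mid (a point): centre of the smaller cell, 26 mm across and 50 mm long, in the caddy's other cradle; leave it alone
- cell_caddy: light wooden caddy fixed on the worktop, 170 (x) by 64 mm (y), base 5 mm thick, two cradles end to end at x = +41 and -41 mm. Each has two pairs of ribs (tops 12 mm above the worktop, 29 mm apart across, 9 mm long) 19 mm either side of its middle; between the pairs, 28 mm along x, the sides are free for fingers. Origin: centre of its underside
- battery_box: open grey battery box fixed on the worktop, base 150 x 64 x 6 mm, open above. Origin at worktop height on the centre line, below the inner face of the fixed contact wall (51.5 mm high); x runs level along the bay from the contact (x = 0) to the spring, z up. Bay floor 6 mm above the worktop. Cradle ribs 15 mm high, 33 mm apart at x = 2-12 and 57-67 mm; between them the sides are free
- bay_home (a point): fixed point 30.75 mm from the contact, 23 mm above the worktop, axes as battery_box: the middle of the loaded cell belongs here (within 1 mm; the spring settles it). Loaded, the cell lies level on the bay floor, axis along x, button towards -x on the contact, flat end at x = 61.5 mm pressing the plate back 3 mm
- lip_edge (a point): middle of the lower free edge of the forked lip (between its tongues), x = 7 mm in the box, 43.5 mm above the worktop. Two tongues 12 mm wide jut from the contact wall, a 16 mm notch between them lets the button by; flat top at 47.5 mm. They cover 5 mm of the loaded cell's shoulder. To pass level, the flat end must be at x = 66.5 mm or more from 47.5 mm down until the top is below 43.5 mm
- lip: the forked retaining lip, fixed to the battery box; origin at lip_edge. It bears at most 8 N
- plate_face (a point): point on the face of the upright end plate on the bay's axis, 23 mm above the worktop. The smooth flat plate is 44 mm wide, from 8 to 66 mm above the worktop: the cell's end meets it while still above the lip and slides down it. Its face is at x = 58.5 mm in the box at rest, 61.5 behind the loaded cell, 66.5 where a level cell just clears the lip, stop at 71.5
- end_plate: the spring-loaded end plate; origin on the centre line at worktop height, below its face. A coil spring behind it pushes 1.6 N for each mm that it is pressed back (from 0 at rest): 4.8 N loaded, 12.8 N just clearing the lip. Over 18 N harms it: aim near 15 N, by feel of force, as measured positions are too coarse for this window
- tin_fish: low round tin, 86 mm across, 40 mm high; bystander
- honey_jar: honey jar, 86 mm high; bystander
- teaspoon: teaspoon, 139 mm long, near the front edge; bystander
- salt_shaker: salt shaker, 90 mm high; bystander

How it is judged:
By the outcome, as a careful person would: the job done as asked, in the order asked, and still so for the second after the job is handed in, with the robot touching nothing.
It also fails if it takes over 61 s, if anything falls off the work surface, if the arm or the gripper's body presses on something with over 40 N, if the wrist force passes 120 N, or if a joint passes its speed limit or range.

## Working session

There is one attempt and no reset: what is moved stays moved. The work goes in short steps, Python scripts to look and compute and a tool call to move; the robot and the scene stay as the last step left them, time stands still between calls to the robot, and variables do not carry over. Pictures are saved under pics/ and viewed, about 8 in all and at most 12, crops included, and the job is handed in when it is done.

Besides the shell and the picture viewer there is one more tool, called after "Call:" as name(argument=value, ...), one argument or row to a line, values as JSON. jog_arm: Moves the arm, as the interface text tells. Its arguments: {"type":"object","properties":{"rows":{"type":"array","items":{"type":"number"}},"grip_force":{"type":"number"}},"required":["rows"]}

```bash
ls; mkdir -p pics; python3 - <<'E'
from cell import *
import cv2, numpy as np
s=observe(); print({k:np.round(v,3).tolist() for k,v in s.items()})
for n in ("top","side"):
    p,d=read_camera(n); cv2.imwrite(f"pics/{n}0.png",p[:,:,::-1]); np.savez(f"{n}0.npz",p=p,d=d)
    i=camera_info(n); print(n,{k:np.round(v,4).tolist() for k,v in i.items() if not isinstance(v,str)})
print(camera_info("wrist"))
E
```

```text
pics
{'time': 0.0, 'qpos': [-1.416, 0.343, 1.525, -0.0, 1.275, -0.146], 'qvel': [0.001, -0.002, 0.0, 0.001, -0.001, 0.001], 'joint_efforts': [0.002, -43.124, -24.422, 0.072, 0.056, -0.0], 'tool_pos': [0.155, -0.501, 0.226], 'tool_rot': [-3.14, -0.0, 0.301], 'contact_force': [-0.043, 1.45, 0.033], 'torque': [0.0, 0.017, 0.01], 'opening': 0.092}
top {'fx': 439.0089, 'fy': 439.0089, 'cx': 320.7257, 'cy': 205.396, 'distortion': [-0.1253, 0.0, 0.0, 0.0, 0.0], 'extrinsics': [[0.0162, 0.996, -0.0876, 0.4647], [-0.9996, 0.0141, -0.025, -0.1978], [-0.0237, 0.088, 0.9958, 0.9607], [0.0, 0.0, 0.0, 1.0]]}
side {'fx': 384.9335, 'fy': 384.9335, 'cx': 321.6577, 'cy': 207.4624, 'distortion': [-0.0652, 0.0, 0.0, 0.0, 0.0], 'extrinsics': [[0.9986, 0.0397, -0.034, 0.5121], [-0.0516, 0.6428, -0.7643, -0.8422], [-0.0085, 0.765, 0.6439, 0.5941], [0.0, 0.0, 0.0, 1.0]]}
{'fx': 322.91044865561884, 'fy': 322.91044865561884, 'cx': 320.4249214366968, 'cy': 194.84655263618384, 'distortion': array([-0.04921775,  0.        ,  0.        ,  0.        ,  0.        ]), 'tool_from_camera': array([[-1.24602340e-03,  9.65706017e-01,  2.59635004e-01,
         6.93705040e-02],
       [ 9.99998932e-01,  1.40177789e-03, -4.14748666e-04,
        -8.73508187e-05],
       [-7.64475890e-04,  2.59634210e-01, -9.65706732e-01,
        -1.57503930e-01],
       [ 0.00000000e+00,  0.00000000e+00,  0.00000000e+00,
         1.00000000e+00]])}
```

View pics/top0.png

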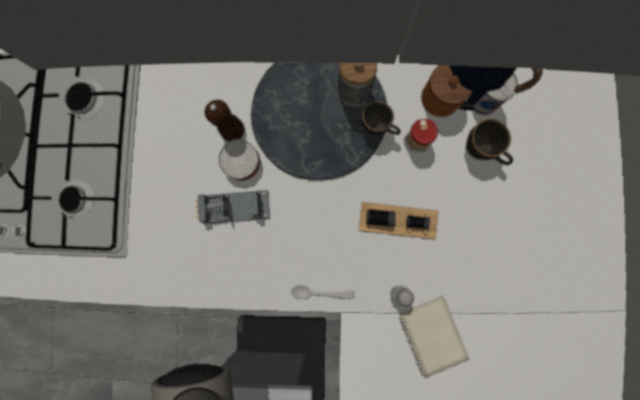

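View pics/side0.png

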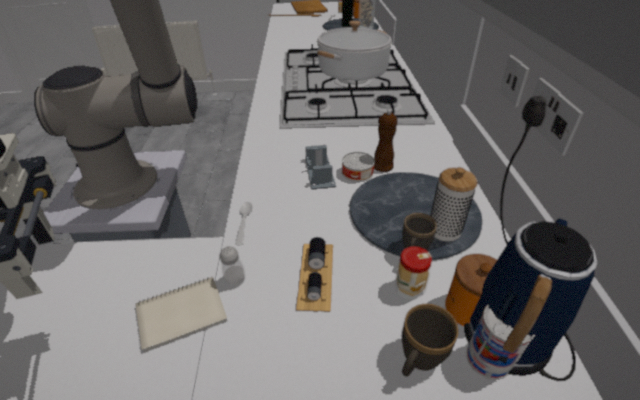

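Top view: caddy at about (398,221) with the larger cell at (380,217) and the small one at (418,223). The box is at (233,207). I'll enlarge both and rough-locate them.

```bash
cat > h.py <<'E'
from cell import *
import cv2, numpy as np
from scipy.spatial.transform import Rotation as R
def K(i): return np.array([[i["fx"],0,i["cx"]],[0,i["fy"],i["cy"]],[0,0,1]])
def pose(n,s=None):
    i=camera_info(n)
    if n!="wrist": return i["extrinsics"]
    T=np.eye(4); T[:3,:3]=R.from_euler("xyz",s["tool_rot"]).as_matrix(); T[:3,3]=s["tool_pos"]
    return T@i["tool_from_camera"]
def ray(n,uv,T):
    i=camera_info(n); u=cv2.undistortPoints(np.float64(uv).reshape(-1,1,2),K(i),i["distortion"])[:,0]
    return T[:3,3], np.c_[u[:,0],-u[:,1],-np.ones(len(u))]@T[:3,:3].T
def onz(n,uv,z,T):
    o,d=ray(n,uv,T); return o+d*((z-o[2])/d[:,2])[:,None]
def proj(n,P,T):
    i=camera_info(n); c=(np.atleast_2d(P)-T[:3,3])@T[:3,:3]
    return cv2.projectPoints(c*[1,-1,-1],np.zeros(3),np.zeros(3),K(i),np.array(i["distortion"]))[0][:,0]
E
python3 - <<'E'
from h import *
p=np.load("top0.npz")["p"]; T=pose("top")
a=cv2.resize(p[180:250,185:285],None,fx=7,fy=7,interpolation=cv2.INTER_CUBIC)[:490]
b=cv2.resize(p[195:245,350:450],None,fx=7,fy=7,interpolation=cv2.INTER_CUBIC)
c=np.vstack([a[:,:700],b[:,:700]]); c=cv2.resize(c,None,fx=.7,fy=.7)
c=np.clip(c.astype(float)*1.5,0,255).astype(np.uint8)
cv2.imwrite("pics/crop0.png",c[:,:,::-1]); print(c.shape)
hsv=cv2.cvtColor(p,cv2.COLOR_RGB2HSV); m=((hsv[...,0]>8)&(hsv[...,0]<22)&(hsv[...,1]>90)&(hsv[...,2]>70)).astype(np.uint8)
m[:195]=0;m[245:]=0;m[:,:350]=0;m[:,450:]=0
print(cv2.minAreaRect(np.argwhere(m)[:,::-1].astype(np.float32)))
r=cv2.minAreaRect(np.argwhere(m)[:,::-1].astype(np.float32)); print(onz("top",cv2.boxPoints(r),.005,T).round(4), onz("top",[r[0]],.005,T))
print("box",onz("top",[[233,207],[197,208],[270,204]],.006,T).round(4))
E
```

```text
(588, 490, 3)
((398.34173583984375, 220.35655212402344), (75.28934478759766, 27.34784507751465), 6.654425621032715)
[[ 0.4973 -0.2587  0.005 ]
 [ 0.5567 -0.265   0.005 ]
 [ 0.5398 -0.4293  0.005 ]
 [ 0.4804 -0.4221  0.005 ]] [[ 0.51849111 -0.34348222  0.005     ]]
box [[ 0.5425  0.0196  0.006 ]
 [ 0.5391  0.1008  0.006 ]
 [ 0.5502 -0.0624  0.006 ]]
```

View pics/crop0.png

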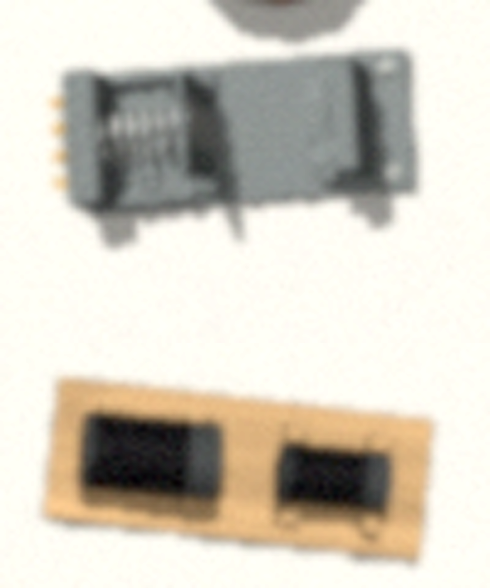

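Top view: the spring and plate are at the box's left end (world +y) and the contact wall and lip are at the right. The button ends aren't clear yet. I'll move over the caddy for a wrist view.

Call:
jog_arm(
  rows=[91.8,41,-7.8,0,0,91.8,41,-7.8,0,0,91.8,41,-7.8,0,0,91.8,41,-7.8,0,0,91.8,41,-7.8,0,0,91.8,41,-7.8,0,0,91.8,41,-7.8,0,0,91.8,41,-7.8,0,0,91.8,41,-7.8,0,0,91.8,41,-7.8,0,0,91.8,0,0,0,-8.3,91.8,0,0,0,-8.3,91.8,0,0,0,-8.3,91.8,0,0,0,-8.3,91.8,0,0,0,-8.3,91.8,0,0,0,-8.3,91.8,0,0,0,-8.3,91.8,0,0,0,-8.3],
)

```text
time: 1.9
tool_pos: [0.5239, -0.3053, 0.2261]
tool_rot: [-3.141, -0.001, 1.466]
contact_force: [-0.3, -0.1, 0.0]
opening: 0.0918
```

```bash
python3 - <<'E'
from h import *
s=observe(); p,d=read_camera("wrist"); np.savez("w1.npz",p=p,d=d,T=pose("wrist",s))
print(np.round(s["tool_pos"],4),np.round(s["tool_rot"],4),s["contact_force"])
cv2.imwrite("pics/w1.png",p[:,:,::-1])
E
```

```text
[ 0.5239 -0.3053  0.2261] [-3.1406e+00 -6.0000e-04  1.4657e+00] [-0.26726326 -0.12160226  0.00209075]
```

View pics/w1.png

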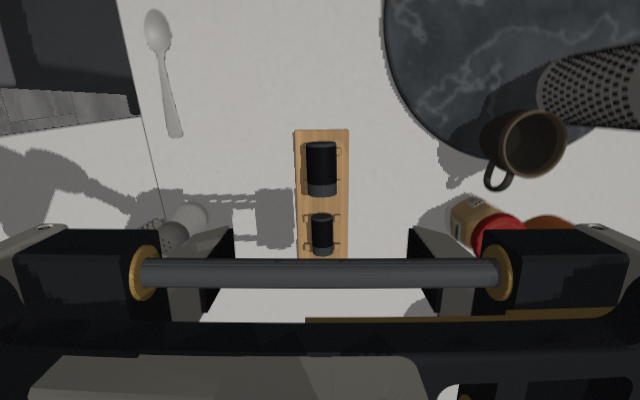

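Wrist view: larger cell at (321,168), gray band at its lower (-y) end, small cell at (322,233). I'll zoom in on the ends and measure the caddy and cell.

```bash
python3 - <<'E'
from h import *
z=np.load("w1.npz"); p,T,d=z["p"],z["T"],z["d"]
c=cv2.resize(p[125:262,285:360],None,fx=4.3,fy=4.3,interpolation=cv2.INTER_CUBIC)
t=np.load("side0.npz")["p"][230:310,285:345]; t=cv2.resize(t,(442,589),interpolation=cv2.INTER_CUBIC)
c=np.hstack([c[:589],t[:c.shape[0]]]) 
c=np.clip((c/255.)**.6*255,0,255).astype(np.uint8); cv2.imwrite("pics/c1.png",c[:,:,::-1]); print(c.shape)
hsv=cv2.cvtColor(p,cv2.COLOR_RGB2HSV)
sub=hsv[125:258,285:360]
wood=((sub[...,0]>7)&(sub[...,0]<24)&(sub[...,1]>80)&(sub[...,2]>60)).astype(np.uint8)
n=np.argwhere(wood)[:,::-1]+[285,125]
W=onz("wrist",n,.005,T); 
print("wood px",n.min(0),n.max(0))
# per-row wood extents -> caddy centreline
rows=[(y,n[n[:,1]==y][:,0].min(),n[n[:,1]==y][:,0].max()) for y in range(135,255,4)]
C=np.array([onz("wrist",[[a-.5,y],[b+.5,y]],.005,T).mean(0) for y,a,b in rows]); k=np.polyfit(C[:,1],C[:,0],1); print("caddy line x=",k, "width",np.linalg.norm(np.diff(onz("wrist",[[rows[5][1]-.5,rows[5][0]],[rows[5][2]+.5,rows[5][0]]],.005,T),axis=0)))
print("top edge",onz("wrist",[[321,n[:,1].min()-.5]],.005,T))
for z0,(y0,y1) in {"big":(135,203),"small":(205,258)}.items() if False else [("big",(135,200)),("small",(208,258))]:
    g=sub[y0-125:y1-125]; m=((g[...,2]<75)).astype(np.uint8)
    q=cv2.connectedComponentsWithStats(m); i=1+q[2][1:,4].argmax(); print(z0,q[2][i],)
    r=np.argwhere(q[1]==i)[:,::-1]+[285,y0]
    for y in range(r[:,1].min(),r[:,1].max()+1,3):
        x=r[r[:,1]==y][:,0]; print(y,x.min(),x.max(),end=" | ")
    print()
print("T",T.round(3))
E
```

```text
(589, 764, 3)
wood px [294 130] [348 257]
caddy line x= [0.09693564 0.55423698] width 0.06236934697144258
top edge [[ 0.52899308 -0.25991884  0.005     ]]
big [  20    7   32   55 1631]
142 309 334 | 145 306 335 | 148 306 335 | 151 306 335 | 154 306 335 | 157 306 335 | 160 306 336 | 163 306 336 | 166 306 336 | 169 306 336 | 172 307 336 | 175 307 336 | 178 307 336 | 181 307 336 | 184 307 335 | 187 307 336 | 190 308 336 | 193 308 336 | 196 313 328 | 
small [ 24   5  26  43 917]
213 317 326 | 216 310 332 | 219 310 332 | 222 311 332 | 225 311 332 | 228 311 332 | 231 311 332 | 234 311 332 | 237 311 332 | 240 312 332 | 243 309 334 | 246 312 333 | 249 312 333 | 252 313 332 | 255 316 327 | 
T [[ 0.994  0.103  0.027  0.531]
 [-0.106  0.96   0.259 -0.236]
 [ 0.001 -0.261  0.965  0.384]
 [ 0.     0.     0.     1.   ]]
```

View pics/c1.png

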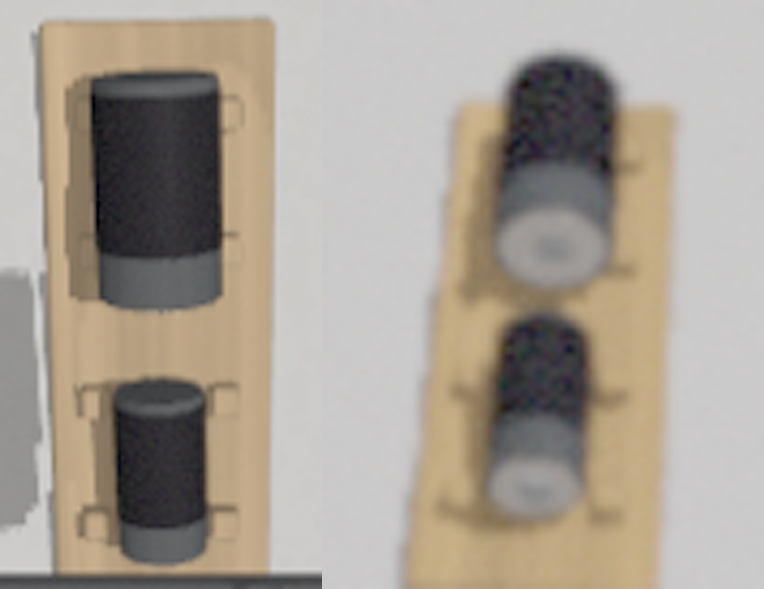

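The button is on the gray -y end (nub visible in the side view), which already faces the contact, so no turn is needed. Next I'll get the grasp target numbers and look at the box roughly with the top-camera depth.

```bash
python3 - <<'E'
from h import *
z=np.load("w1.npz"); p,T,d=z["p"],z["T"],z["d"]
A=onz("wrist",[[320.5,151],[321.0,172],[321.8,192]],.022,T); print("axis pts",A.round(4)); 
v=A[0]-A[2]; print("yaw",np.arctan2(v[1],v[0]))
E_=onz("wrist",[[321,141.2],[321.5,197]],.039,T); print("ends",E_.round(4)); print("len",np.linalg.norm(E_[0]-E_[1]))
print("depth",d[150,321],d[185,321],d[140,300])
print("start tool_pos .5239 -.3053 .2261 yaw 1.4657")
E
```

```text
axis pts [[ 0.526  -0.2824  0.022 ]
 [ 0.524  -0.3062  0.022 ]
 [ 0.5225 -0.3297  0.022 ]]
yaw 1.4961815281909188
ends [[ 0.5278 -0.2699  0.039 ]
 [ 0.5219 -0.331   0.039 ]]
len 0.061351691175926995
depth 0.345197 0.35650584 0.37462327
start tool_pos .5239 -.3053 .2261 yaw 1.4657
```

Call:
jog_arm(
  rows=[60,1.8,0.3,40,-0.8,60,0,0,40,0,60,0,0,40,0,60,0,0,10,0,60,0,0,0,0,60,0,0,0,0],
)

```text
time: 2.55
tool_pos: [0.5255, -0.3045, 0.0985]
tool_rot: [3.139, 0.002, 1.473]
contact_force: [-0.1, -0.2, -0.2]
opening: 0.0602
```

```bash
python3 - <<'E'
from h import *
s=observe(); p,d=read_camera("wrist"); T=pose("wrist",s); np.savez("w2.npz",p=p,d=d,T=T)
print(np.round(s["tool_pos"],4),np.round(s["tool_rot"],4))
cv2.imwrite("pics/w2.png",p[:,:,::-1])
g=cv2.cvtColor(p,cv2.COLOR_RGB2HSV)[...,2]
m=((g<75)).astype(np.uint8); m[:, :250]=0; m[:,400:]=0
q=cv2.connectedComponentsWithStats(m)
for i in range(1,q[0]):
  if q[2][i,4]>300: print(q[2][i],q[3][i])
i=q[1][140,322]; r=np.argwhere(q[1]==i)[:,::-1]
for y in range(r[:,1].min(),r[:,1].max()+1,6):
    x=r[r[:,1]==y][:,0]; print(y,x.min(),x.max(),end=" | ")
print(); print("TCP px",proj("wrist",s["tool_pos"],T))
E
```

```text
[ 0.5255 -0.3045  0.0985] [3.1392e+00 1.5000e-03 1.4728e+00]
[ 293  159   53   87 3816] [318.97091195 200.77672956]
[ 250  227  150   49 3250] [328.04276923 258.22461538]
[  250   275   150   125 11166] [314.58355723 335.36154397]
0 0 639 | 6 0 639 | 12 0 639 | 18 0 639 | 24 0 639 | 30 0 639 | 36 0 639 | 42 0 639 | 48 0 639 | 54 0 639 | 60 0 639 | 66 0 639 | 72 0 639 | 78 0 639 | 84 0 639 | 90 0 639 | 96 0 639 | 102 0 639 | 108 0 639 | 114 0 639 | 120 0 639 | 126 0 639 | 132 0 639 | 138 0 639 | 144 0 639 | 150 0 639 | 156 0 639 | 162 0 639 | 168 0 639 | 174 0 639 | 180 0 639 | 186 0 639 | 192 0 639 | 198 0 639 | 204 0 639 | 210 0 639 | 216 0 639 | 222 0 639 | 228 0 639 | 234 0 639 | 240 0 639 | 246 0 639 | 252 0 639 | 258 0 639 | 264 0 639 | 270 0 639 | 276 0 639 | 282 0 639 | 288 0 639 | 294 0 639 | 300 0 639 | 306 0 639 | 312 0 639 | 318 0 639 | 324 0 639 | 330 0 639 | 336 0 639 | 342 0 639 | 348 0 639 | 354 0 639 | 360 0 639 | 366 0 639 | 372 0 639 | 378 0 639 | 384 0 639 | 390 0 639 | 396 0 639 | 
TCP px [[321.44942178 244.72107234]]
```

View pics/w2.png

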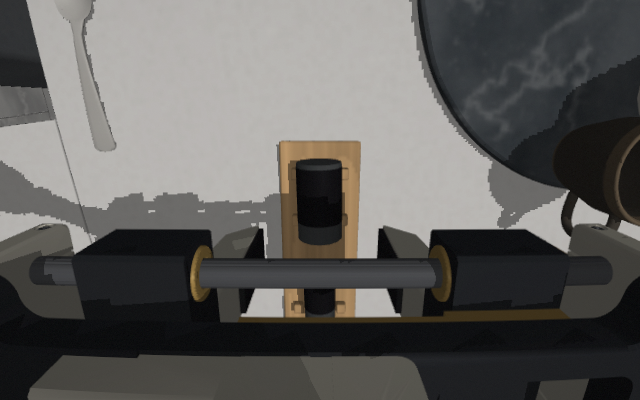

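The cell is centred at about col 319 with rows 159–244, and it looks parallel to the tool. I'll compute the remaining offset in tool axes.

```bash
python3 - <<'E'
from h import *
z=np.load("w2.npz"); p=z["p"]
Tt=camera_info("wrist")["tool_from_camera"]   # work in tool frame; tool z down
s_z=.0986
def ont(uv,h): return onz("wrist",uv,s_z-h,Tt)
g=cv2.cvtColor(p,cv2.COLOR_RGB2GRAY).astype(int)
for y in (172,185,205,228,236): print(y,g[y,288:350].tolist() if y in(185,228) else "")
print("col319",list(zip(range(152,172),g[152:172,319])),list(zip(range(236,250),g[236:250,319])))
print("flat low",ont([[319,159]],.006),"flat top",ont([[319,166]],.039),"btn end top",ont([[319,244]],.039),"caddy top edge",ont([[320,141]],.005),ont([[279,160],[360,160],[284,300],[356,300]],.005))
E
```

```text
172 
185 [146, 84, 84, 81, 80, 80, 78, 76, 40, 9, 8, 10, 10, 10, 10, 11, 11, 10, 16, 14, 14, 15, 15, 14, 15, 15, 16, 17, 17, 18, 19, 20, 20, 21, 19, 22, 22, 21, 23, 20, 21, 19, 20, 17, 17, 17, 19, 16, 13, 18, 11, 12, 13, 33, 110, 138, 138, 138, 138, 138, 142, 144]
205 
228 [85, 82, 80, 79, 77, 77, 80, 82, 84, 82, 40, 27, 27, 29, 30, 29, 30, 30, 32, 30, 30, 32, 32, 31, 31, 31, 30, 29, 30, 29, 30, 29, 31, 30, 31, 30, 30, 30, 31, 33, 33, 32, 32, 31, 31, 31, 28, 31, 29, 29, 28, 25, 25, 33, 78, 78, 85, 134, 135, 138, 142, 144]
236 
col319 [(152, np.int64(132)), (153, np.int64(132)), (154, np.int64(132)), (155, np.int64(132)), (156, np.int64(132)), (157, np.int64(133)), (158, np.int64(86)), (159, np.int64(28)), (160, np.int64(27)), (161, np.int64(29)), (162, np.int64(29)), (163, np.int64(31)), (164, np.int64(29)), (165, np.int64(44)), (166, np.int64(56)), (167, np.int64(59)), (168, np.int64(58)), (169, np.int64(60)), (170, np.int64(41)), (171, np.int64(24))] [(236, np.int64(33)), (237, np.int64(34)), (238, np.int64(34)), (239, np.int64(33)), (240, np.int64(33)), (241, np.int64(33)), (242, np.int64(34)), (243, np.int64(33)), (244, np.int64(33)), (245, np.int64(57)), (246, np.int64(71)), (247, np.int64(73)), (248, np.int64(74)), (249, np.int64(74))]
flat low [[ 0.03116778 -0.00144961  0.0926    ]] flat top [[ 0.03148512 -0.00136609  0.0596    ]] btn end top [[-0.02588342 -0.0015048   0.0596    ]] caddy top edge [[ 0.04500579 -0.00064784  0.0936    ]] [[ 0.03029451 -0.03280016  0.0936    ]
 [ 0.03019548  0.03068554  0.0936    ]
 [-0.09484532 -0.0328785   0.0936    ]
 [-0.09499625  0.03114625  0.0936    ]]
```

Call:
jog_arm(
  rows=[60,1.5,-1,30,0,60,0,0,30,0,60,0,0,20,0,60,0,0,8,0,60,0,0,0,0,60,0,0,0,0],
  grip_force=8,
)

```text
time: 3.2
tool_pos: [0.5247, -0.3029, 0.0105]
tool_rot: [3.139, 0.002, 1.474]
contact_force: [-0.1, 0.4, 0.3]
opening: 0.0597
```

Call:
jog_arm(
  rows=[30,0,0,0,0,30,0,0,0,0,30,0,0,0,0,30,0,0,0,0,30,0,0,0,0],
  grip_force=8,
)

```text
time: 3.7
tool_pos: [0.5241, -0.3024, 0.0092]
tool_rot: [3.141, 0.001, 1.474]
contact_force: [0.4, -0.2, 2.4]
opening: 0.0332
```

```bash
python3 - <<'E'
from h import *
s=observe(); print({k:np.round(s[k],4).tolist() for k in ("time","tool_pos","tool_rot","contact_force","torque","opening")})
E
```

```text
{'time': 3.7, 'tool_pos': [0.5241, -0.3024, 0.0092], 'tool_rot': [3.1406, 0.0006, 1.4736], 'contact_force': [0.4272, -0.1816, 2.3566], 'torque': [-0.0415, -0.2141, -0.0105], 'opening': 0.0332}
```

Call:
jog_arm(
  rows=[25,0,0,0,0,25,0,0,0,0,25,0,0,0,0,25,0,0,-5,0,25,0,0,-20,0,25,0,0,-35,0,25,0,0,-40,0,25,0,0,0,0,25,0,0,0,0,25,0,0,0,0],
  grip_force=55,
)

```text
time: 4.7
tool_pos: [0.5226, -0.3014, 0.1071]
tool_rot: [-3.139, -0.002, 1.474]
contact_force: [-0.9, 0.4, -1.1]
opening: 0.033
```

```bash
python3 - <<'E'
from h import *
F=[]
for k in range(3):
    s=observe(); p,d=read_camera("wrist"); F.append(np.r_[s["contact_force"],s["torque"],s["tool_pos"]])
np.savez("w3.npz",p=p,d=d,T=pose("wrist",s)); print(np.round(F,4),s["opening"],s["tool_rot"])
t,_=read_camera("top"); np.savez("top3.npz",p=t)
# tool-frame look
c=cv2.resize(p[100:330,230:420],None,fx=2.6,fy=2.6,interpolation=cv2.INTER_CUBIC)
cv2.imwrite("pics/w3.png",np.clip((c/255.)**.6*255,0,255).astype(np.uint8)[:,:,::-1])
E
```

```text
[[-0.9113  0.4243 -1.0701 -0.043  -0.0843 -0.0463  0.5226 -0.3014  0.1071]
 [-0.0358 -0.4736 -2.4295 -0.0375 -0.1218  0.0201  0.5226 -0.3014  0.1069]
 [-0.2458  0.0305 -1.8087 -0.014  -0.0786 -0.0119  0.5227 -0.3015  0.1069]] 0.033063545388267175 [-3.13839021e+00 -1.84828427e-03  1.47360167e+00]
```

View pics/w3.png

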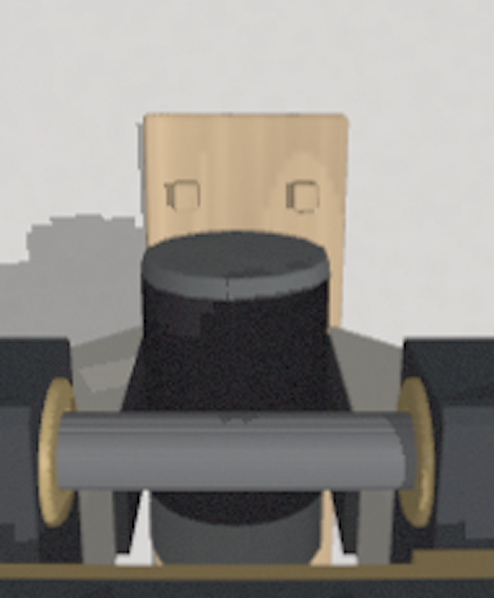

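The cell is held level. Next I'll move to just short of the box (on its -y side) and measure it from near with the wrist camera.

Call:
jog_arm(
  rows=[25,15,0,-25,0,25,35,2,-25,0,25,42,2,0,0,25,42,2,0,0,25,39,2,0,0,25,0,0,0,-4.8,25,0,0,0,-4.7,25,0,0,0,0,25,0,0,0,0],
)

```text
time: 5.8
tool_pos: [0.5483, -0.1308, 0.1583]
tool_rot: [-3.141, -0.0, 1.637]
contact_force: [-0.2, -0.2, -1.8]
opening: 0.0331
```

```bash
python3 - <<'E'
from h import *
s=observe(); p,d=read_camera("wrist"); T=pose("wrist",s); np.savez("w4.npz",p=p,d=d,T=T)
print(np.round(s["tool_pos"],4),np.round(s["tool_rot"],4),s["contact_force"])
c=cv2.resize(p[0:260,200:440],None,fx=2.3,fy=2.3,interpolation=cv2.INTER_CUBIC)
cv2.imwrite("pics/w4.png",np.clip((c/255.)**.7*255,0,255).astype(np.uint8)[:,:,::-1])
E
```

```text
[ 0.5483 -0.1308  0.1583] [-3.1409e+00 -2.0000e-04  1.6371e+00] [-0.182668   -0.18477669 -1.799128  ]
```

View pics/w4.png

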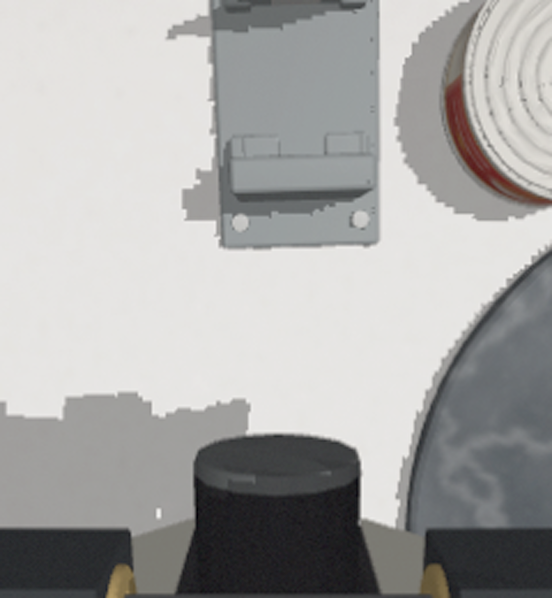

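Box seen clearly: contact wall at crop (302,175), two tongues at (262,147) and (344,147) pointing up, and the plate at the top edge. I'll extract the geometry from depth in tool axes.

```bash
python3 - <<'E'
from h import *
z=np.load("w4.npz"); p,d,T=z["p"],z["d"],z["T"]; zt=.1583
Tt=camera_info("wrist")["tool_from_camera"]
v,u=np.mgrid[0:400,0:640]; uv=np.c_[u.ravel(),v.ravel()]
o,r=ray("wrist",uv,Tt); ds=(-r@Tt[:3,2]); P=(o+r*(d.ravel()/1.0)[:,None]).reshape(400,640,3)  # ray has unit depth
H=zt-P[...,2]; 
wk=H[60:100,230:280]; print("worktop h",np.median(wk), wk.std())
h0=np.median(wk); H=H-h0
g=cv2.cvtColor(p,cv2.COLOR_RGB2GRAY)
reg=np.zeros_like(g,bool); reg[0:112,285:370]=1
def ext(name,lo,hi,extra=True):
    m=reg&(H>lo)&(H<hi)&extra; X=P[m]; print(name,m.sum(),"h med",np.median(H[m]).round(4),"x",np.percentile(X[:,0],[1,50,99]).round(4),"y",np.percentile(X[:,1],[1,50,99]).round(4)); return m
ext("base",.004,.008); a=ext("walltop",.049,.054,P[...,0]<.12); b=ext("tongue",.0455,.0490,P[...,0]<.12); ext("plate",.055,.07)
# base centre line: per row edges
L=[]
for y in range(2,104,3):
    m=reg[y]&(H[y]>.0035)&(H[y]<.0085); x=P[y][m]
    if m.sum()>25 and np.ptp(x[:,1])>.058: L.append([np.median(x[:,0]),x[:,1].min(),x[:,1].max()])
L=np.array(L); k=np.polyfit(L[:,0],(L[:,1]+L[:,2])/2,1); print("centre y = ",k,"angle deg",np.degrees(np.arctan(k[0])),"w",(L[:,2]-L[:,1]).mean(),"res",np.std((L[:,1]+L[:,2])/2-np.polyval(k,L[:,0])))
# per row wall/tongue
for n,m in(("wall",a),("tongue",b)):
    for y in range(55,90,2):
        mm=m[y]; 
        if mm.sum()>4: print(n,y,P[y][mm][:,0].mean().round(4),P[y][mm][:,1].min().round(4),P[y][mm][:,1].max().round(4),mm.sum())
# cell
c=np.zeros_like(g,bool); c[185:240,285:360]=1
for y in range(188,232,4): print("cell row",y,P[y,320].round(4),g[y,320])
E
```

```text
worktop h -0.0006338610829839386 0.015819249907034042
base 5693 h med 0.0061 x [0.0715 0.1271 0.1597] y [-0.0242  0.0068  0.039 ]
walltop 1051 h med 0.0515 x [0.0888 0.0948 0.1017] y [-0.0161  0.0087  0.0328]
tongue 264 h med 0.0476 x [0.0883 0.1041 0.1079] y [-0.012   0.0073  0.0276]
  return _methods._mean(a, axis=axis, dtype=dtype,
  ret = ret.dtype.type(ret / rcount)
Traceback (most recent call last):
IndexError: index -1 is out of bounds for axis 0 with size 0
```

```bash
cat > geo.py <<'E'
from h import *
def cloud(f,zt):
    z=np.load(f); p,d=z["p"],z["d"]; Tt=camera_info("wrist")["tool_from_camera"]
    v,u=np.mgrid[0:400,0:640]; o,r=ray("wrist",np.c_[u.ravel(),v.ravel()],Tt)
    P=(o+r*d.ravel()[:,None]).reshape(400,640,3); return p,P,zt-P[...,2]
E
python3 - <<'E'
from geo import *
p,P,H=cloud("w4.npz",.1583); H=H+.0006
g=cv2.cvtColor(p,cv2.COLOR_RGB2GRAY)
reg=np.zeros_like(g,bool); reg[0:112,285:370]=1
L=[]
for y in range(2,104,3):
    m=reg[y]&(H[y]>.0035)&(H[y]<.0085); x=P[y][m]
    if m.sum()>25 and np.ptp(x[:,1])>.058: L.append([np.median(x[:,0]),x[:,1].min(),x[:,1].max()])
L=np.array(L); k=np.polyfit(L[:,0],(L[:,1]+L[:,2])/2,1); print("centre y = ",k,"deg",np.degrees(np.arctan(k[0])),"w",(L[:,2]-L[:,1]).mean(),"res",np.std((L[:,1]+L[:,2])/2-np.polyval(k,L[:,0])))
a=reg&(H>.050)&(H<.053)&(P[...,0]<.12); b=reg&(H>.0455)&(H<.049)&(P[...,0]<.12)
for n,m in(("wall",a),("tongue",b)):
    for y in range(54,90,2):
        mm=m[y]
        if mm.sum()>4: print(n,y,P[y][mm][:,0].mean().round(4),P[y][mm][:,1].min().round(4),P[y][mm][:,1].max().round(4),mm.sum())
for y in range(188,236,4): print("cell",y,P[y,320].round(4),end=" ")
print()
m=(P[...,2]<.02)&(P[...,2]>-.04); m[:185]=0; m[232:]=0; m[:,:280]=0; m[:,:360]&=True; m[:,362:]=0
for y in (205,212,220,228):
    x=P[y][m[y]]; print(y,x[:,1].min().round(4),x[:,1].max().round(4),x[:,2].min().round(4), x[x[:,2].argmin(),:2].round(4))
print("rowtop",[(y,H[y,327].round(3),P[y,327,0].round(4)) for y in range(0,8)])
E
```

```text
centre y =  [-0.03098622  0.01111551] deg -1.7748117627015572 w 0.06295482853180888 res 0.00026651976680729653
wall 66 0.1015 0.0243 0.0313 6
wall 68 0.1 -0.0154 0.0327 59
wall 70 0.0984 -0.0161 0.0329 60
wall 72 0.097 -0.0162 0.0328 63
wall 74 0.0955 -0.0162 0.0328 63
wall 76 0.094 -0.0161 0.0328 64
wall 78 0.0925 -0.0162 0.033 60
wall 80 0.091 -0.0163 0.0331 59
wall 82 0.0896 -0.0154 0.0308 52
tongue 58 0.1078 0.0174 0.0276 13
tongue 60 0.1063 -0.0115 0.0275 27
tongue 62 0.1048 -0.0115 0.0276 29
tongue 64 0.1033 -0.0115 0.0277 28
tongue 66 0.1019 -0.0116 0.026 25
tongue 84 0.0883 -0.0133 -0.0054 11
cell 188 [ 0.0302 -0.0007  0.0027] cell 192 [ 0.0303 -0.0007 -0.0054] cell 196 [ 0.0302 -0.0008 -0.0126] cell 200 [ 0.0302 -0.0008 -0.0193] cell 204 [ 0.03   -0.0008 -0.0248] cell 208 [ 0.0298 -0.0008 -0.0298] cell 212 [ 0.0279 -0.0008 -0.0292] cell 216 [ 0.0262 -0.0008 -0.0294] cell 220 [ 0.0244 -0.0008 -0.0295] cell 224 [ 0.0229 -0.0008 -0.0302] cell 228 [ 0.0209 -0.0008 -0.0296] cell 232 [ 0.0191 -0.0008 -0.0298] 
205 -0.0172 0.0157 -0.028 [0.0305 0.003 ]
212 -0.0175 0.0157 -0.0302 [ 0.0282 -0.0028]
220 -0.0167 0.016 -0.0295 [0.0244 0.0043]
228 -0.0211 0.0201 -0.031 [ 0.0214 -0.0016]
rowtop [(0, np.float64(0.017), np.float64(0.1584)), (1, np.float64(0.013), np.float64(0.1586)), (2, np.float64(0.008), np.float64(0.1593)), (3, np.float64(0.005), np.float64(0.1594)), (4, np.float64(0.005), np.float64(0.1586)), (5, np.float64(0.006), np.float64(0.1575)), (6, np.float64(0.006), np.float64(0.1567)), (7, np.float64(0.006), np.float64(0.1558))]
```

Box axis is -1.77° in the tool frame. Centreline offset is 11.1 mm, the contact is at 100.6 mm and the plate at 159.1 mm. The cell's flat face is at 30.2 mm and upright, with its axis 12.7 mm above the TCP. I'll move over the bay, stop 4 mm short of the plate and 15 mm high, then re-measure.

Call:
jog_arm(
  rows=[25,0,0,0,-1.8,25,30,11.7,0,0,25,40,0,0,0,25,35,0,0,0,25,20,0,0,0,25,0,0,25,0,25,0,0,35,0,25,0,0,25,0,25,0,0,0,0,25,0,0,0,0],
)

```text
time: 6.85
tool_pos: [0.5478, -0.0055, 0.074]
tool_rot: [-3.141, -0.0, 1.67]
contact_force: [0.9, -0.9, -1.0]
opening: 0.0329
```

```bash
python3 - <<'E'
from geo import *
F=[]
for k in range(4):
    s=observe(); p,d=read_camera("wrist"); F.append(np.r_[s["contact_force"],s["tool_pos"]])
np.savez("w5.npz",p=p,d=d,T=pose("wrist",s)); F=np.array(F); print(F.mean(0).round(4),F.std(0).round(2),np.round(s["tool_rot"],4),s["time"])
p,P,H=cloud("w5.npz",F[:,5].mean())
c=cv2.resize(p[60:360,200:440],None,fx=2,fy=2,interpolation=cv2.INTER_CUBIC)
cv2.imwrite("pics/w5.png",np.clip((c/255.)**.7*255,0,255).astype(np.uint8)[:,:,::-1])
for y in range(100,240,6): print(y,P[y,320].round(4),H[y,320].round(4))
E
```

```text
[ 0.2222 -0.353  -1.0383  0.5485 -0.0055  0.0749] [0.42 0.59 0.39 0.   0.   0.  ] [3.1386e+00 8.0000e-04 1.6702e+00] 7.0
100 [ 0.0751 -0.0007  0.0694] 0.0054
106 [ 0.0711 -0.0007  0.0697] 0.0052
112 [ 0.0672 -0.0007  0.0686] 0.0063
118 [ 0.0634 -0.0007  0.0627] 0.0122
124 [ 0.0605 -0.0007  0.0413] 0.0335
130 [ 0.0551 -0.0007  0.069 ] 0.0058
136 [ 0.0532 -0.0007  0.0421] 0.0327
142 [ 0.0468 -0.0007  0.0695] 0.0054
148 [ 0.0434 -0.0007  0.063 ] 0.0119
154 [ 0.0388 -0.0007  0.0667] 0.0082
160 [ 0.0389 -0.0007  0.0392] 0.0356
166 [ 0.0386 -0.0007  0.02  ] 0.0549
172 [ 0.0375 -0.0007  0.0083] 0.0666
178 [ 0.0211 -0.0007  0.0695] 0.0053
184 [ 0.0164 -0.0007  0.0707] 0.0042
190 [ 0.0305 -0.0008 -0.0024] 0.0772
196 [ 0.0301 -0.0008 -0.0122] 0.087
202 [ 0.0302 -0.0008 -0.0222] 0.0971
208 [ 0.0297 -0.0008 -0.0294] 0.1042
214 [ 0.0271 -0.0008 -0.0295] 0.1044
220 [ 0.0244 -0.0008 -0.0294] 0.1043
226 [ 0.0214 -0.0008 -0.0286] 0.1034
232 [ 0.0189 -0.0008 -0.0291] 0.1039
238 [ 0.0164 -0.0008 -0.0298] 0.1046
```

View pics/w5.png

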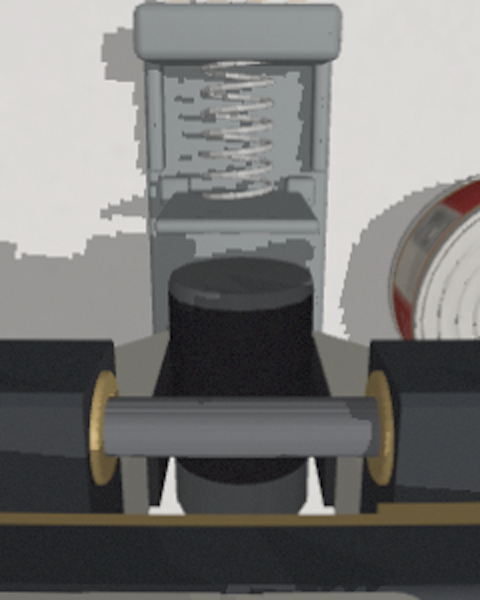

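```bash
python3 - <<'E'
from geo import *
p,P,H=cloud("w5.npz",.0755)
reg=np.zeros(H.shape,bool); reg[60:230,255:385]=1
m=reg&(H>.0645)&(H<.0685)
for y in range(160,182,2):
    q=P[y][m[y]]
    if len(q)>4: print("plate top",y,q[:,0].mean().round(4),q[:,1].min().round(4),q[:,1].max().round(4),H[y][m[y]].mean().round(4))
L=[]
for y in range(100,225,3):
    b=reg[y]&(H[y]>.0035)&(H[y]<.0085); x=P[y][b]
    if b.sum()>10 and np.ptp(x[:,1])>.058: L.append([np.median(x[:,0]),x[:,1].min(),x[:,1].max()])
L=np.array(L); c=(L[:,1]+L[:,2])/2; k=np.polyfit(L[:,0],c,1); print(len(L),"base y",k.round(4),c.mean(),c.std(),L[:,0].min(),L[:,0].max(),(L[:,2]-L[:,1]).mean())
m=(P[...,2]<.005)&(P[...,2]>-.04); m[:188]=0; m[:,:270]=0; m[:,370:]=0
for y in range(192,232,4):
    q=P[y][m[y]]; i=q[(q[:,2]<.02)]; print("cell",y,q[:,1].min().round(4),q[:,1].max().round(4))
f=(abs(P[...,0]-.0302)<.0015)&(P[...,2]<.003)&(P[...,2]>-.028); f[:188]=0; f[212:]=0; q=P[f]; 
A=np.c_[q[:,1:],np.ones(len(q))]; print("face x=a*y+b*z+c",np.linalg.lstsq(A,q[:,0],rcond=None)[0].round(4), len(q), q[:,1].min(),q[:,1].max())
E
```

```text
plate top 170 0.0382 -0.0223 0.0194 0.0654
plate top 172 0.0372 -0.0235 0.0198 0.0657
plate top 174 0.0361 -0.0229 0.02 0.0656
plate top 176 0.0348 0.0067 0.0173 0.0648
37 base y [ 0.0055 -0.002 ] -0.0018267044575802354 0.0002296240232949928 -0.011054664820956413 0.07511470984295507 0.06303597824101077
cell 192 -0.0144 0.0134
cell 196 -0.0167 0.0155
cell 200 -0.0171 0.0156
cell 204 -0.0172 0.0156
cell 208 -0.0173 0.0157
cell 212 -0.0174 0.015
cell 216 -0.0175 0.0158
cell 220 -0.0168 0.0159
cell 224 -0.0169 0.016
cell 228 -0.0248 0.0236
face x=a*y+b*z+c [-0.0019  0.0162  0.0304] 1340 -0.01720662616737948 0.16284500075229982
```

Lateral error is 1.0 mm and yaw is good. Next: shift -1 mm, descend until the cell bottom is about 54 mm (just above the wall), and press lightly onto the plate.

Call:
jog_arm(
  rows=[25,0,-1,6,0,25,0,0,6,0,25,0,0,4.7,0,25,0,0,0,0,25,2,0,0,0,25,2,0,0,0,25,1.5,0,0,0,25,1.5,0,0,0,25,0,0,0,0,25,0,0,0,0],
  grip_force=60,
)

```text
time: 8.05
tool_pos: [0.5461, 0.0013, 0.0571]
tool_rot: [3.141, 0.001, 1.671]
contact_force: [0.6, -3.5, -2.2]
opening: 0.0328
```

```bash
cat > st.py <<'E'
from geo import *
import sys
F=[]
for k in range(4):
    s=observe(); p,d=read_camera("wrist"); F.append(np.r_[s["contact_force"],s["torque"],s["tool_pos"]])
np.savez(sys.argv[1],p=p,d=d); F=np.array(F); M=F.mean(0); t=np.array([np.cos(1.67),np.sin(1.67)])
print("push",-(F[:,:2]@t).round(2),"fz",F[:,2].round(2),"tq",M[3:6].round(3),"pos",M[6:].round(4),np.round(s["tool_rot"],4),s["time"],s["opening"])
p,P,H=cloud(sys.argv[1],M[8])
b=[]; 
for y in range(60,235):
    w=slice(280,300); b.append(1)
m=np.zeros(H.shape,bool); m[60:200,255:385]=1
mm=m&(abs(H-.006)<.0025); print("base h",np.median(H[mm]).round(4),mm.sum())
f=[(P[y,310:331,0].mean().round(4),P[y,310:331,2].mean().round(4)) for y in range(180,240,5)]; print("cell",f)
E
python3 st.py w6.npz
```

```text
push [3.57 4.15 4.1  4.78] fz [-2.17 -0.73 -1.24 -2.06] tq [-0.712 -0.153 -0.05 ] pos [0.5461 0.0013 0.0571] [3.1412e+00 4.0000e-04 1.6707e+00] 8.2 0.03266176776298051
base h 0.0055 4328
cell [(np.float64(0.0342), np.float64(0.0038)), (np.float64(0.0342), np.float64(-0.007)), (np.float64(0.0321), np.float64(-0.0086)), (np.float64(0.0303), np.float64(-0.0111)), (np.float64(0.0303), np.float64(-0.0196)), (np.float64(0.0303), np.float64(-0.0271)), (np.float64(0.0286), np.float64(-0.0287)), (np.float64(0.0266), np.float64(-0.0294)), (np.float64(0.0243), np.float64(-0.0291)), (np.float64(0.0221), np.float64(-0.0293)), (np.float64(0.0197), np.float64(-0.029)), (np.float64(0.0175), np.float64(-0.0291))]
```

Call:
jog_arm(
  rows=[25,1.2,0,0,0,25,1.3,0,0,0,25,0,0,0,0,25,0,0,1.5,0,25,0,0,1.5,0,25,0.8,0,0,0,25,0.8,0,0,0,25,0.8,0,0,0,25,0.6,0,0,0,25,0,0,0,0,25,0,0,0,0],
)

```text
time: 9.35
tool_pos: [0.546, 0.0057, 0.0543]
tool_rot: [3.14, 0.002, 1.671]
contact_force: [0.8, -11.2, -0.8]
opening: 0.0329
```

```bash
python3 st.py w7.npz
```

```text
push [11.27 11.19 11.16 11.01] fz [-0.78 -0.54 -1.83 -0.34] tq [-1.784 -0.265 -0.104] pos [0.5461 0.0057 0.0543] [3.1403e+00 2.3000e-03 1.6708e+00] 9.5 0.03302426868515628
base h 0.0056 3974
cell [(np.float64(0.0339), np.float64(0.0051)), (np.float64(0.0357), np.float64(-0.0133)), (np.float64(0.0327), np.float64(-0.011)), (np.float64(0.0302), np.float64(-0.0107)), (np.float64(0.0302), np.float64(-0.0193)), (np.float64(0.0321), np.float64(-0.0331)), (np.float64(0.0286), np.float64(-0.0287)), (np.float64(0.0265), np.float64(-0.029)), (np.float64(0.0242), np.float64(-0.0289)), (np.float64(0.022), np.float64(-0.029)), (np.float64(0.0198), np.float64(-0.0291)), (np.float64(0.0176), np.float64(-0.0293))]
```

Call:
jog_arm(
  rows=[25,0.8,0,0,0,25,0.8,0,0,0,25,0.8,0,0,0,25,0.8,0,0,0,25,0,0,0,0,25,0,0,0,0,25,0,0,0,0],
)

```text
time: 10.25
tool_pos: [0.5458, 0.0081, 0.0544]
tool_rot: [3.14, 0.003, 1.671]
contact_force: [0.7, -14.9, -1.2]
opening: 0.0331
```

```bash
python3 st.py w8.npz
```

```text
push [14.94 13.81 14.2  14.06] fz [-1.25 -0.   -0.69 -0.32] tq [-2.408 -0.223 -0.132] pos [0.5458 0.0081 0.0544] [3.1402 0.0034 1.6709] 10.4 0.03255307029467082
base h 0.0057 3678
cell [(np.float64(0.0338), np.float64(0.0055)), (np.float64(0.0338), np.float64(-0.0055)), (np.float64(0.0327), np.float64(-0.0111)), (np.float64(0.0302), np.float64(-0.0108)), (np.float64(0.0321), np.float64(-0.0258)), (np.float64(0.0322), np.float64(-0.0332)), (np.float64(0.0286), np.float64(-0.0286)), (np.float64(0.0265), np.float64(-0.029)), (np.float64(0.0243), np.float64(-0.029)), (np.float64(0.0243), np.float64(-0.0352)), (np.float64(0.0198), np.float64(-0.029)), (np.float64(0.0175), np.float64(-0.029))]
```

Call:
jog_arm(
  rows=[25,0.9,0,0,0,25,0,0,0,0,25,0,0,0,0,25,0,0,1,0,25,0,0,1,0,25,0,0,0,0],
)

```text
time: 11.05
tool_pos: [0.5463, 0.0087, 0.0527]
tool_rot: [3.139, 0.004, 1.671]
contact_force: [1.0, -16.1, -0.4]
opening: 0.0327
```

```bash
python3 st.py w9.npz
```

```text
push [16.07 15.4  15.78 15.63] fz [-0.43 -0.1   0.97  0.09] tq [-2.552 -0.338 -0.124] pos [0.5463 0.0087 0.0527] [3.139  0.0039 1.6709] 11.2 0.032817666692939465
base h 0.0057 3581
cell [(np.float64(0.0356), np.float64(-0.0025)), (np.float64(0.0338), np.float64(-0.0056)), (np.float64(0.0331), np.float64(-0.0124)), (np.float64(0.0308), np.float64(-0.0128)), (np.float64(0.0302), np.float64(-0.0193)), (np.float64(0.0302), np.float64(-0.0268)), (np.float64(0.0286), np.float64(-0.0286)), (np.float64(0.0286), np.float64(-0.0353)), (np.float64(0.0243), np.float64(-0.0292)), (np.float64(0.0243), np.float64(-0.0352)), (np.float64(0.0197), np.float64(-0.029)), (np.float64(0.0175), np.float64(-0.0291))]
```

Call:
jog_arm(
  rows=[25,0,0,0.8,0,25,0,0,0.8,0,25,0,0,0.8,0,25,0,0,0.8,0,25,0,0,0,0],
)

```text
time: 11.75
tool_pos: [0.5465, 0.0087, 0.0497]
tool_rot: [3.138, 0.004, 1.671]
contact_force: [2.5, -15.2, 1.3]
opening: 0.0326
```

```bash
python3 st.py w10.npz
```

```text
push [15.38 14.67 15.16 16.09] fz [1.32 1.3  0.82 0.74] tq [-2.53  -0.428 -0.15 ] pos [0.5465 0.0087 0.0497] [3.1383 0.004  1.6707] 11.9 0.03262873276744696
base h 0.0057 3684
cell [(np.float64(0.0339), np.float64(0.005)), (np.float64(0.0338), np.float64(-0.0057)), (np.float64(0.0337), np.float64(-0.0148)), (np.float64(0.0316), np.float64(-0.0158)), (np.float64(0.0302), np.float64(-0.0191)), (np.float64(0.0302), np.float64(-0.0268)), (np.float64(0.0286), np.float64(-0.0288)), (np.float64(0.0265), np.float64(-0.0291)), (np.float64(0.0243), np.float64(-0.0291)), (np.float64(0.022), np.float64(-0.0289)), (np.float64(0.0223), np.float64(-0.0354)), (np.float64(0.0175), np.float64(-0.0291))]
```

The bottom is now below the lip top, and the lift of about 2.6 N fits plate friction only. Continuing down.

Call:
jog_arm(
  rows=[25,0,0,1,0,25,0,0,1,0,25,0,0,1,0,25,0,0,1,0,25,0,0,1,0,25,0,0,0,0],
)

```text
time: 12.55
tool_pos: [0.5466, 0.0087, 0.0447]
tool_rot: [3.138, 0.004, 1.671]
contact_force: [2.3, -15.8, 0.7]
opening: 0.0328
```

```bash
python3 st.py w11.npz
```

```text
push [15.91 15.2  15.19 14.29] fz [0.65 0.7  0.56 1.14] tq [-2.52  -0.46  -0.179] pos [0.5466 0.0087 0.0447] [3.1382 0.004  1.6707] 12.7 0.03260919044828528
base h 0.0057 3739
cell [(np.float64(0.034), np.float64(0.0049)), (np.float64(0.0356), np.float64(-0.0132)), (np.float64(0.0338), np.float64(-0.0155)), (np.float64(0.0329), np.float64(-0.0207)), (np.float64(0.0306), np.float64(-0.0207)), (np.float64(0.0321), np.float64(-0.033)), (np.float64(0.0286), np.float64(-0.0288)), (np.float64(0.0265), np.float64(-0.029)), (np.float64(0.0244), np.float64(-0.0293)), (np.float64(0.0244), np.float64(-0.0354)), (np.float64(0.0197), np.float64(-0.029)), (np.float64(0.0175), np.float64(-0.0292))]
```

Call:
jog_arm(
  rows=[25,0,0,1.2,0,25,0,0,1.2,0,25,0,0,1.2,0,25,0,0,1.2,0,25,0,0,1.2,0,25,0,0,1.2,0,25,0,0,1.2,0,25,0,0,1.2,0,25,0,0,1.2,0,25,0,0,1.2,0,25,0,0,0,0],
)

```text
time: 13.85
tool_pos: [0.5467, 0.0087, 0.0326]
tool_rot: [3.138, 0.004, 1.671]
contact_force: [1.0, -15.6, 0.4]
opening: 0.0325
```

```bash
python3 st.py w12.npz
```

```text
push [15.67 15.88 14.93 15.44] fz [0.45 0.65 0.96 0.56] tq [-2.566 -0.425 -0.186] pos [0.5466 0.0087 0.0326] [3.1383 0.0038 1.6706] 14.0 0.03255871817120529
base h 0.0057 4201
cell [(np.float64(0.0351), np.float64(-0.0004)), (np.float64(0.0357), np.float64(-0.0135)), (np.float64(0.0339), np.float64(-0.0158)), (np.float64(0.0339), np.float64(-0.0244)), (np.float64(0.0338), np.float64(-0.0315)), (np.float64(0.0321), np.float64(-0.0331)), (np.float64(0.0306), np.float64(-0.035)), (np.float64(0.0266), np.float64(-0.0295)), (np.float64(0.0265), np.float64(-0.0352)), (np.float64(0.0221), np.float64(-0.0292)), (np.float64(0.0198), np.float64(-0.0292)), (np.float64(0.0175), np.float64(-0.0291))]
```

Call:
jog_arm(
  rows=[25,0,0,1.2,0,25,0,0,1.2,0,25,0,0,1.2,0,25,0,0,1.2,0,25,0,0,1.2,0,25,0,0,1.2,0,25,0,0,1.2,0,25,0,0,1.2,0,25,0,0,1.2,0,25,0,0,1.2,0,25,0,0,0,0],
)

```text
time: 15.15
tool_pos: [0.5466, 0.0087, 0.0206]
tool_rot: [3.138, 0.004, 1.671]
contact_force: [1.3, -16.4, 0.4]
opening: 0.0327
```

```bash
python3 st.py w13.npz
```

```text
push [16.41 14.92 16.05 16.08] fz [ 0.4   0.86  0.76 -0.26] tq [-2.551 -0.424 -0.186] pos [0.5466 0.0087 0.0206] [3.1383 0.0037 1.6707] 15.3 0.03315047390393047
base h 0.0057 4721
cell [(np.float64(0.0341), np.float64(0.0042)), (np.float64(0.0356), np.float64(-0.0131)), (np.float64(0.0341), np.float64(-0.0163)), (np.float64(0.0339), np.float64(-0.0245)), (np.float64(0.0356), np.float64(-0.0381)), (np.float64(0.034), np.float64(-0.0392)), (np.float64(0.0336), np.float64(-0.0444)), (np.float64(0.0319), np.float64(-0.0449)), (np.float64(0.0244), np.float64(-0.0293)), (np.float64(0.0221), np.float64(-0.0293)), (np.float64(0.0198), np.float64(-0.0291)), (np.float64(0.0201), np.float64(-0.0353))]
```

Call:
jog_arm(
  rows=[25,0,0,1,0,25,0,0,1,0,25,0,0,1,0,25,0,0,1,0,25,0,0,1,0,25,0,0,1,0,25,0,0,1,0,25,0,0,0,0],
)

```text
time: 16.15
tool_pos: [0.5466, 0.0087, 0.0136]
tool_rot: [3.138, 0.004, 1.671]
contact_force: [2.0, -16.0, 0.8]
opening: 0.0328
```

```bash
python3 st.py w14.npz
```

```text
push [16.07 15.38 15.9  16.23] fz [0.77 1.09 1.11 0.63] tq [-2.583 -0.394 -0.151] pos [0.5466 0.0087 0.0136] [3.1382 0.0036 1.6706] 16.3 0.032674770991975646
base h 0.0057 4969
cell [(np.float64(0.0341), np.float64(0.0041)), (np.float64(0.0342), np.float64(-0.0071)), (np.float64(0.0348), np.float64(-0.0191)), (np.float64(0.034), np.float64(-0.0246)), (np.float64(0.034), np.float64(-0.0325)), (np.float64(0.0357), np.float64(-0.045)), (np.float64(0.0339), np.float64(-0.0452)), (np.float64(0.0338), np.float64(-0.0506)), (np.float64(0.0324), np.float64(-0.0519)), (np.float64(0.0324), np.float64(-0.0567)), (np.float64(0.0197), np.float64(-0.0289)), (np.float64(0.0176), np.float64(-0.0293))]
```

Call:
jog_arm(
  rows=[25,0,0,0.8,0,25,0,0,0.8,0,25,0,0,0.8,0,25,0,0,0,0,25,0,0,0,0],
)

```text
time: 16.85
tool_pos: [0.5466, 0.0087, 0.0112]
tool_rot: [3.138, 0.004, 1.671]
contact_force: [1.5, -15.0, 0.7]
opening: 0.0326
```

```bash
python3 st.py w15.npz
```

```text
push [15.1  15.76 15.85 15.44] fz [0.68 0.91 1.45 1.2 ] tq [-2.577 -0.378 -0.169] pos [0.5466 0.0087 0.0112] [3.1382 0.0036 1.6706] 17.0 0.03276025566049673
base h 0.0057 5081
cell [(np.float64(0.0338), np.float64(0.0057)), (np.float64(0.0341), np.float64(-0.0069)), (np.float64(0.0358), np.float64(-0.023)), (np.float64(0.034), np.float64(-0.0248)), (np.float64(0.034), np.float64(-0.0325)), (np.float64(0.034), np.float64(-0.0394)), (np.float64(0.034), np.float64(-0.0454)), (np.float64(0.0339), np.float64(-0.051)), (np.float64(0.0332), np.float64(-0.0541)), (np.float64(0.0315), np.float64(-0.0544)), (np.float64(0.0199), np.float64(-0.0293)), (np.float64(0.0176), np.float64(-0.0294))]
```

Call:
jog_arm(
  rows=[25,0,0,0.5,0,25,0,0,0,0,25,0,0,0,0],
)

```text
time: 17.35
tool_pos: [0.5467, 0.0087, 0.0108]
tool_rot: [3.138, 0.004, 1.671]
contact_force: [2.2, -15.4, 0.9]
opening: 0.0329
```

Call:
jog_arm(
  rows=[25,0,0,0.4,0,25,0,0,0,0,25,0,0,0,0],
)

```text
time: 17.65
tool_pos: [0.5467, 0.0087, 0.0104]
tool_rot: [3.138, 0.004, 1.671]
contact_force: [2.1, -15.1, 0.7]
opening: 0.0326
```

```bash
python3 st.py w16.npz
```

```text
push [15.26 15.65 15.73 16.02] fz [0.73 2.16 1.33 1.73] tq [-2.584 -0.357 -0.179] pos [0.5467 0.0087 0.0104] [3.1381 0.0036 1.6707] 17.8 0.032618746585558134
base h 0.0057 5177
cell [(np.float64(0.0341), np.float64(0.0045)), (np.float64(0.0342), np.float64(-0.007)), (np.float64(0.036), np.float64(-0.0238)), (np.float64(0.0341), np.float64(-0.0252)), (np.float64(0.0341), np.float64(-0.0326)), (np.float64(0.034), np.float64(-0.0392)), (np.float64(0.034), np.float64(-0.0456)), (np.float64(0.034), np.float64(-0.0512)), (np.float64(0.0335), np.float64(-0.0548)), (np.float64(0.0318), np.float64(-0.0552)), (np.float64(0.0198), np.float64(-0.029)), (np.float64(0.0177), np.float64(-0.0295))]
```

Call:
jog_arm(
  rows=[25,-1,0,0,0,25,-1,0,0,0,25,-1,0,0,0,25,-1,0,0,0,25,-1,0,0,0,25,-1,0,0,0,25,0,0,0,0,25,0,0,0,0],
)

```text
time: 18.65
tool_pos: [0.5469, 0.0042, 0.0102]
tool_rot: [3.139, 0.002, 1.67]
contact_force: [2.1, -9.7, 0.9]
opening: 0.0329
```

```bash
python3 st.py w17.npz
```

```text
push [9.87 8.37 9.69 8.69] fz [ 0.9   0.14  0.39 -0.36] tq [-1.437 -0.4   -0.14 ] pos [0.547  0.0042 0.0102] [3.1386e+00 1.7000e-03 1.6705e+00] 18.8 0.03296197938805797
base h 0.0056 6170
cell [(np.float64(0.0357), np.float64(-0.0029)), (np.float64(0.0342), np.float64(-0.0072)), (np.float64(0.036), np.float64(-0.0238)), (np.float64(0.0342), np.float64(-0.0255)), (np.float64(0.0342), np.float64(-0.0331)), (np.float64(0.0341), np.float64(-0.0396)), (np.float64(0.0342), np.float64(-0.046)), (np.float64(0.0341), np.float64(-0.0514)), (np.float64(0.0335), np.float64(-0.0548)), (np.float64(0.0319), np.float64(-0.0553)), (np.float64(0.0199), np.float64(-0.0293)), (np.float64(0.0176), np.float64(-0.0292))]
```

Call:
jog_arm(
  rows=[25,-0.8,0,0,0,25,-0.8,0,0,0,25,-0.8,0,0,0,25,0,0,0,0,25,0,0,0,0],
)

```text
time: 19.35
tool_pos: [0.5471, 0.0024, 0.0102]
tool_rot: [3.139, 0.001, 1.67]
contact_force: [1.7, -5.6, 2.1]
opening: 0.0331
```

```bash
python3 st.py w18.npz
```

```text
push [5.74 6.2  6.64 6.01] fz [2.12 0.77 1.24 1.75] tq [-0.994 -0.398 -0.122] pos [0.5471 0.0024 0.0102] [3.1387e+00 1.0000e-03 1.6706e+00] 19.5 0.03272149798114195
base h 0.0056 6421
cell [(np.float64(0.034), np.float64(0.0046)), (np.float64(0.0342), np.float64(-0.0074)), (np.float64(0.036), np.float64(-0.0238)), (np.float64(0.0343), np.float64(-0.0257)), (np.float64(0.0342), np.float64(-0.0331)), (np.float64(0.0341), np.float64(-0.0398)), (np.float64(0.0342), np.float64(-0.0461)), (np.float64(0.0342), np.float64(-0.0519)), (np.float64(0.0335), np.float64(-0.0551)), (np.float64(0.0318), np.float64(-0.0553)), (np.float64(0.0199), np.float64(-0.0294)), (np.float64(0.0175), np.float64(-0.029))]
```

Call:
jog_arm(
  rows=[25,-0.4,0,0,0,25,-0.4,0,0,0,25,-0.4,0,0,0,25,0,0,0,0,25,0,0,0,0],
)

```text
time: 20.05
tool_pos: [0.5469, 0.0018, 0.0101]
tool_rot: [3.139, 0.0, 1.671]
contact_force: [2.9, -2.2, 5.6]
opening: 0.0328
```

```bash
python3 st.py w19.npz
```

```text
push [2.51 1.28 2.7  2.06] fz [5.57 5.97 5.32 5.6 ] tq [-0.361 -0.759 -0.128] pos [0.5469 0.0018 0.0101] [3.1392e+00 4.0000e-04 1.6708e+00] 20.2 0.03267622900152586
base h 0.0055 6436
cell [(np.float64(0.034), np.float64(0.0047)), (np.float64(0.0343), np.float64(-0.0077)), (np.float64(0.036), np.float64(-0.024)), (np.float64(0.0342), np.float64(-0.0255)), (np.float64(0.0343), np.float64(-0.0334)), (np.float64(0.0343), np.float64(-0.0403)), (np.float64(0.0343), np.float64(-0.0463)), (np.float64(0.0343), np.float64(-0.052)), (np.float64(0.0336), np.float64(-0.0552)), (np.float64(0.0319), np.float64(-0.0555)), (np.float64(0.0199), np.float64(-0.0294)), (np.float64(0.02), np.float64(-0.0353))]
```

The button is on the contact: push dropped sharply below 4.8 N, and the cell bears on the floor. Releasing and lifting.

Call:
jog_arm(
  rows=[36,0,0,0,0,40,0,0,0,0,46,0,0,0,0,46,0,0,0,0,46,0,0,0,0,46,0,0,0,0],
)

```text
time: 20.85
tool_pos: [0.5456, 0.0018, 0.0093]
tool_rot: [-3.141, -0.0, 1.671]
contact_force: [0.1, -0.2, -0.4]
opening: 0.0465
```

```bash
python3 st.py w20.npz
```

```text
push [ 0.21 -0.88 -0.35  0.58] fz [-0.39 -0.25  0.27 -0.19] tq [-0.036 -0.102 -0.002] pos [0.5457 0.0017 0.0094] [-3.1415  0.      1.6708] 21.0 0.046068881467841466
base h 0.0055 6487
cell [(np.float64(0.0342), np.float64(0.0039)), (np.float64(0.0342), np.float64(-0.0074)), (np.float64(0.0377), np.float64(-0.0305)), (np.float64(0.0359), np.float64(-0.0315)), (np.float64(0.0359), np.float64(-0.0391)), (np.float64(0.0342), np.float64(-0.04)), (np.float64(0.0343), np.float64(-0.0463)), (np.float64(0.0342), np.float64(-0.0518)), (np.float64(0.0355), np.float64(-0.0604)), (np.float64(0.034), np.float64(-0.061)), (np.float64(0.0201), np.float64(-0.03)), (np.float64(0.0179), np.float64(-0.03))]
```

Call:
jog_arm(
  rows=[46,0,0,-5,0,46,0,0,-20,0,46,0,0,-40,0,46,0,0,-45,0,46,0,0,-40,0,46,-35,0,0,0,46,-35,0,0,0,46,0,0,0,0,46,0,0,0,0],
)

```text
time: 21.95
tool_pos: [0.5527, -0.0684, 0.1596]
tool_rot: [-3.141, -0.0, 1.669]
contact_force: [-0.8, 0.2, -0.7]
opening: 0.046
```

```bash
python3 - <<'E'
from geo import *
s=observe(); p,d=read_camera("wrist"); np.savez("w21.npz",p=p,d=d); t,_=read_camera("top"); np.savez("top21.npz",p=t)
side,_=read_camera("side")
print(np.round(s["tool_pos"],4),np.round(s["tool_rot"],4),s["contact_force"],s["time"])
c=cv2.resize(p[60:260,230:410],None,fx=2.8,fy=2.8,interpolation=cv2.INTER_CUBIC)
c2=cv2.resize(side[130:320,280:420],None,fx=2,fy=2.947,interpolation=cv2.INTER_CUBIC); c=np.hstack([c,c2[:c.shape[0]]])if c2.shape[0]>=c.shape[0] else np.hstack([c[:c2.shape[0]],c2])
cv2.imwrite("pics/w21.png",np.clip((c/255.)**.6*255,0,255).astype(np.uint8)[:,:,::-1]); print(c.shape)
p,P,H=cloud("w21.npz",s["tool_pos"][2])
reg=np.zeros(H.shape,bool); reg[40:250,270:380]=1
mm=reg&(abs(H-.006)<.003); h0=np.median(H[mm])-.006; H=H-h0; print("h0",h0)
for y in range(60,250,4): print(y,P[y,322].round(4)[:2],H[y,322].round(4),end=" | ")
# tongues
b=reg&(H>.0455)&(H<.049); print("\n47.5 pts",b.sum(),np.percentile(P[b][:,0],[1,50,99]).round(4),np.percentile(P[b][:,1],[1,50,99]).round(4))
E
```

```text
[ 0.5527 -0.0684  0.1596] [-3.1415e+00 -3.0000e-04  1.6691e+00] [-0.76364574  0.16822153 -0.69415968] 21.95
(560, 784, 3)
h0 -0.0005520778519228723
60 [0.1121 0.0013] 0.0058 | 64 [0.1012 0.0009] 0.0658 | 68 [0.0998 0.0009] 0.0537 | 72 [0.0983 0.001 ] 0.04 | 76 [0.0953 0.001 ] 0.0391 | 80 [0.0921 0.001 ] 0.04 | 84 [0.089 0.001] 0.0393 | 88 [0.0858 0.001 ] 0.04 | 92 [0.0826 0.001 ] 0.0398 | 96 [0.0794 0.001 ] 0.0409 | 100 [0.0762 0.001 ] 0.0405 | 104 [0.073 0.001] 0.0408 | 108 [0.0698 0.001 ] 0.0412 | 112 [0.0665 0.001 ] 0.0393 | 116 [0.0633 0.001 ] 0.0401 | 120 [0.06  0.001] 0.0401 | 124 [0.0567 0.001 ] 0.0405 | 128 [0.0532 0.001 ] 0.0383 | 132 [0.05  0.001] 0.0398 | 136 [0.0466 0.001 ] 0.04 | 140 [0.0432 0.001 ] 0.0396 | 144 [0.0392 0.0011] 0.0339 | 148 [0.0379 0.001 ] 0.0516 | 152 [0.0346 0.001 ] 0.0521 | 156 [0.0313 0.001 ] 0.0517 | 160 [0.0278 0.001 ] 0.0508 | 164 [0.0167 0.0012] 0.0057 | 168 [0.0129 0.0012] 0.0064 | 172 [0.0073 0.0013] -0.0017 | 176 [0.0035 0.0013] -0.0003 | 180 [-0.0003  0.0013] 0.001 | 184 [-0.0049  0.0013] -0.0011 | 188 [-0.0091  0.0013] -0.0011 | 192 [-0.0131  0.0013] -0.0001 | 196 [-0.017   0.0013] 0.0009 | 200 [-0.0215  0.0013] 0.0 | 204 [-0.0256  0.0013] 0.0007 | 208 [-0.0302  0.0013] -0.0005 | 212 [-0.0342  0.0013] 0.0009 | 216 [-0.0388  0.0013] 0.0001 | 220 [-0.0427  0.0013] 0.0013 | 224 [-0.0471  0.0013] 0.0015 | 228 [-0.0523  0.0013] -0.0006 | 232 [-0.0569  0.0013] -0.0009 | 236 [-0.0605  0.0013] 0.0014 | 240 [-0.0653  0.0013] 0.001 | 244 [-0.0703  0.0013] -0.0 | 248 [-0.0749  0.0013] 0.0 | 
47.5 pts 316 [0.039  0.0432 0.1007] [-0.019  -0.0002  0.0209]
```

View pics/w21.png

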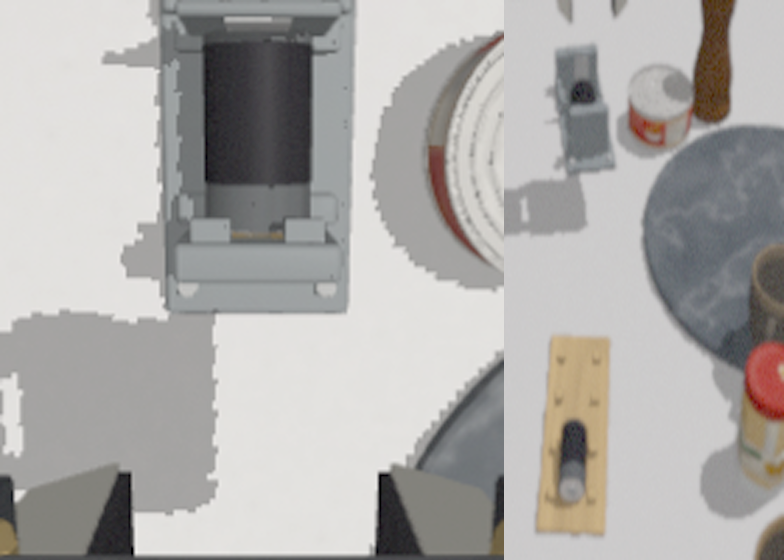

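The cell lies level at 40 mm, with its shoulder under both tongues, the plate behind it and the small cell still in the caddy. The gripper is clear, so I'm handing in.

```bash
python3 -c "
from cell import *
print(hand_in())"
```

```text
the job is handed in; nothing more can be done
None
```

The larger cell is loaded in the battery box, seated under the lip with its button on the contact, and I have handed the job in at about 22 s of the 61 s allowed.

**How it went:**
- **Approach:** I gripped the cell in the middle of its cradle with the button already facing the contact end. Above the lip, I pressed its flat end against the plate until the force read about 15 N.
- **Descent:** I lowered it past the lip with the push averaging 15–16 N; the highest single reading was 16.4 N. The upward force was about 2–3 N, which fits friction on the plate, with no sign of the cell bearing on the lip.
- **Seating:** I eased it back until the push fell from about 6 N to 2 N, which showed the button had met the contact. There was also about 7 N of upward force as the cell bore on the bay floor. Then I opened the fingers and lifted clear.

**Last checks:**
- **Position:** The cell is level. Its top is about 40 mm above the worktop, as it should be. Its flat end is roughly 60–61 mm from the contact, where 61.5 mm is expected, and depth noise is about 1 mm.
- **Surroundings:** The shoulder is under both tongues and the plate is against the flat end. The small cell is in the caddy, the tin looks untouched, and nothing touches the gripper.
- **Not checked:** I did not re-measure the teaspoon, salt shaker or honey jar after the job, but the arm did not pass close to them.

No check failed. The measured TCP heights were about 0.5 mm low against the camera depth, and I corrected for that.

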